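# Thread a printer guide rod through two bushings and hold it for clamping

## Robot

A 6-joint arm with a two-finger parallel gripper is mounted at the origin on the work surface. World frame = base frame: x ahead of the robot, y to its left, z up, the work surface at z = 0. Lengths are in m, angles in rad, forces in N, time in s.
With the tool pointing down it reaches from about 0.35 to 0.975 m from the base axis. Payload 4.9 kg.
Tool frame: the origin (TCP) lies midway between the tips of the shut fingers; the grasp point (between the pads) lies 19 mm behind it; z points along the fingers, y is the line along which they close (so a half turn about z gives the same grasp; the last joint's range is limited). The gripper opens to 85 mm and grips with 20 to 120 N. Pads are 22 mm wide; open, the fingers measure 114 mm over their backs; the gripper's body (76 mm by 85 mm) begins 54 mm behind the grasp point. The pads swing forward as they close: fully open they stand 13 mm farther back than shut.
Start: joints at [-1.284, 0.053, 1.613, -0, 1.476, -0.119], TCP at [0.247, -0.574, 0.231] pointing down, gripper open.
Joint ranges: [-3.01, 3.01], [-1.01, 2.22], [0.06, 2.58], [-1.02, 4.17], [0.09, 2.62], [-3.14, 3.14]. Speed limits (rad/s): [2.57, 2.57, 3.14, 3.14, 3.14, 3.14].

## Interface

Orientations are given as a unit quaternion [w, x, y, z].
In Python, from plant import manip gives the robot as it stands.
- The arm moves only by the tool move_arm, never from a script. Its argument "increments" is one flat list of numbers, 5 for each row, row after row: the shift along the tool's x, y, z in mm, then the turn about the tool's z in rad, then the opening, from 0 (shut) to 1 (fully open). In form: [tx, ty, tz, spin, jaw, tx, ty, tz, spin, jaw, ...]. A call has 1 to 8 rows; each row shifts and turns the commanded pose from where the row before left it, along the tool's axes as they then stand; what a row does not reach is not made up. A row lasts 1/12 s, in which the tool goes at most 41.7 mm and 7.16 degrees, less where a joint would pass 70% of its speed; a pose out of reach is approached as far as the arm can. A call with a gripper value outside its range is refused whole. The fingers move at their own pace and stop on an object; the grip force is fixed at half the most. Time passes only in rows, so rows that do not move let the fingers close. It gives the time, the measured TCP pose, the force, the opening and the grip force at its end, in the units of the state.
- manip.state(): the state, without advancing time (a new reading comes with each control period).
- manip.grab_frame(name): name is "side" or "top"; returns a dict with "image" (420x560x3 uint8, blue, green, red), "fov_y" (degrees; the focal length in pixels is half the picture's height over the tangent of half this angle, whatever the lens; pixels are square), "cx", "cy" (the principal point, pixels), "k1" (the pictures are not rectified: a ray, as slopes to the right and down, at radius r is drawn at 1 + k1 r^2 times it, then the intrinsics apply), "eye" and "rotation" of the camera in the world. Camera axes: x right, y down, z forward; pixel columns grow to the right and rows downward; lengths in m; the calibration is good to about 2 mm. A picture is of the moment at which its call begins. There is no depth.
- manip.job_done(): hands the job in; it is judged then, once.
The state is a dict: "time": time; "joint_pos": joint angles; "joint_vel": joint speeds; "joint_efforts": joint torques, N m; "tool_pos": TCP position; "tool_rot": TCP orientation; "contact_force": force on the tool from outside, world axes, zero at the start; "ft_torque": the same for the moment, N m; "gripper_width": opening from 0.0 (shut) to 1.0 (fully open); "grasp_force": force on a finger pad.
Only numpy, scipy, OpenCV 4.12 (cv2) and the standard library are available. Lean on these libraries where they do the work, as an engineer would, in place of code of your own. Each camera call takes 0.05 s, during which the arm holds its last target. There are 200 camera calls.

## Task

Take the long guide rod out of the wooden rack and, tip down, thread it from above through the upper bushing and then the lower bushing of the printer's Z-axis bracket. Finish still gripping the rod, holding it still and upright with its tip about halfway down the open gap between the lower bushing and the base plate, touching nothing below, ready for someone to tighten the clamp screws. Leave the short rod, the driver, the spool and the scraper where they are.

Things in the scene. Friction and masses are not known exactly. Their poses are not given: they have to be found in the camera images.
- bracket: Fixed Z-axis bracket. Origin on the bench below the bushings' common vertical axis, z up. Aluminium base plate 120 x 170 x 10 mm (own y -118 to 52 mm). Grey column at own y -48 to -68 mm, 126 mm high (the highest part), carries two black arms 44 mm wide with brass bushings, one straight below the other: lower arm 50 to 70 mm, upper arm 100 to 120 mm above the bench. Open gap at 10 to 50 mm.
- upper_mouth (a point): centre of the upper bushing's mouth, on the bore axis at the upper arm's top face, 120 mm above the bench. The bore is 12 mm wide and runs 20 mm down through the arm; its first 6 mm are a tapered lead-in, 20 mm wide at the top face.
- lower_mouth (a point): centre of the lower bushing's mouth, on the same axis at the lower arm's top face, 70 mm above the bench; same 20 mm long, 12 mm bore with the same lead-in.
- rack: fixed wooden block 50 x 210 mm, 45 mm high, with three sockets in a row along its own y at -70, 0 and +70 mm, 11.8 mm wide, 35 mm deep (floor 10 mm above the bench). Long rod, short rod and driver stand in them in any order, the caps turned up to 0.35 rad from the rack's axes. Origin: centre of its underside.
- long_rod: loose guide rod, about 95 g: plain steel 10 mm thick, 140 mm long, its last 6 mm tapered to a 6 mm wide tip; above that a square black rubber cap to grip, 20 x 20 mm (flats square to its own x and y), 26 mm high. It stands upright in a socket, tip on the floor, cap 150 to 176 mm above the bench. Origin at the tip, z along the rod towards the cap.
- rod_tip (a point): the end of the long rod's tip, on its axis (same point as the origin of long_rod).
- rod_cap (a point): centre of the long rod's cap, 153 mm from the tip.
- short_rod: a short rod to be left in its socket: same 10 mm steel and same square cap (20 x 20 mm, 26 mm high), but only 80 mm long below the cap, so the cap's top is 116 mm above the bench. Origin at the tip, z up.
- driver: a hand driver to be left in its socket: 10 mm shank and a grey waisted handle 26 mm across, handle 80 to 157 mm above the bench. Origin at the shank's lower end, z up.
- spool: black and grey filament spool lying flat on the bench, 164 mm across, 54 mm high; leave it alone. Origin: centre of its underside.
- scraper: bed scraper (spatula), 200 mm long, lying on the bench near the robot; leave it alone. Origin on its underside, x from handle to blade.
Not all that is in view belongs to the job. Leave any orange, red or turquoise look-alike of the long_rod alone.

How it is judged:
By the outcome, as a careful person would: the job done as asked, in the order asked, and still so for the second after the job is handed in, while the arm keeps its last pose, push and grip.
It also fails if it takes over 48 s, if anything falls off the work surface, if the arm or the gripper's body presses on something with over 40 N, if the wrist force passes 120 N, or if a joint passes its speed limit or range.

## Working session

There is one attempt and no reset: what is moved stays moved. The work goes in short steps, Python scripts to look and compute and a tool call to move; the robot and the scene stay as the last step left them, time stands still between calls to the robot, and variables do not carry over. Pictures are saved under pics/ and viewed, at most 10 in all, crops included, and the job is handed in when it is done.

Besides the shell and the picture viewer there is one more tool, called by a JSON object that holds its "name" and its "arguments", one argument or row to a line. move_arm: Moves the arm, as the interface text tells. Its arguments: {"type":"object","properties":{"increments":{"type":"array"}},"required":["increments"]}

```bash
mkdir -p pics; cat > h.py <<'E'
import numpy as np, cv2
from plant import manip
def grab(n):
    f=manip.grab_frame(n); f['f']=210/np.tan(np.radians(f['fov_y'])/2); f['eye']=np.array(f['eye']); f['R']=np.array(f['rotation']); return f
def ray(f,u,v):
    K=np.array([[f['f'],0,f['cx']],[0,f['f'],f['cy']],[0,0,1]])
    p=cv2.undistortPoints(np.array([[[u,v]]],float),K,np.array([f['k1'],0,0,0.]))[0,0]
    return f['R']@np.array([p[0],p[1],1])
def onz(f,u,v,z):
    d=ray(f,u,v); return f['eye']+d*(z-f['eye'][2])/d[2]
def two(f,a,g,b):
    d=ray(f,*a); e=ray(g,*b); s=np.linalg.lstsq(np.c_[d,-e],g['eye']-f['eye'],rcond=None)[0]
    p=f['eye']+d*s[0]; q=g['eye']+e*s[1]; return (p+q)/2, np.linalg.norm(p-q)
def proj(f,P):
    c=f['R'].T@(np.array(P)-f['eye']); x,y=c[:2]/c[2]; k=1+f['k1']*(x*x+y*y); return f['f']*x*k+f['cx'],f['f']*y*k+f['cy']
E
python3 - <<'E'
from h import *
for n in('top','side'):
    f=grab(n); cv2.imwrite(f'pics/{n}0.png',f['image']); print(n,f['eye'],f['R'].round(3).tolist(),f['f'],f['cx'],f['cy'],f['k1'])
print(manip.state())
E
```

```text
top [0.4466119  0.04921316 1.26894897] [0.043, -0.702, 0.709, -0.044] 461.91873607008404 281.0060272802231 206.15215984009228 0.013934859118888032
side [ 0.26428945 -0.43119478  0.61494223] [-0.397, 0.861, -0.286, 0.137] 397.18081726666355 278.5162132281131 208.57268639980518 0.034297686734751594
{'time': 0.1, 'joint_pos': array([-1.28401711e+00,  5.32769716e-02,  1.61413514e+00, -6.78950076e-06,
        1.47601280e+00, -1.18977513e-01]), 'joint_vel': array([-1.05027130e-03, -1.64262274e-03, -3.09023843e-03,  8.16323539e-05,
       -1.28396490e-03, -9.92864399e-05]), 'joint_efforts': array([-8.70412950e-04, -3.94903386e+01, -3.71364784e+01, -1.14546169e-04,
        3.89299414e-03, -1.46618640e-05]), 'tool_pos': array([ 0.24654899, -0.57370869,  0.23020744]), 'tool_rot': array([-9.12624964e-04,  9.79490200e-01,  2.01489726e-01, -8.01413323e-05]), 'contact_force': array([ 0.05454363, -0.24431219,  0.32516086]), 'ft_torque': array([-0.01620267,  0.02832772,  0.01071097]), 'grasp_force': 0.0, 'gripper_width': 0.9984505631469238}
```

View pics/top0.png

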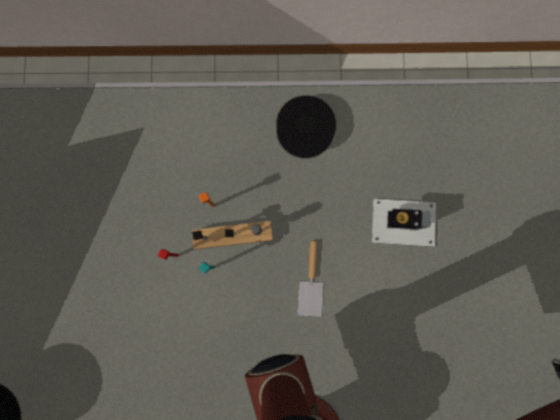

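View pics/side0.png

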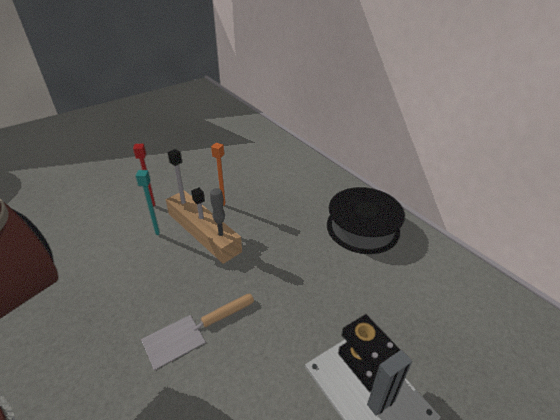

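The top view shows the bracket at (404,220), the spool at (306,126) and the scraper at (311,280). The side view shows the same scene from behind the bracket.

Candidates for the long rod, top / side pixels:
- black tall cap: (197,235) / (175,157)
- black short cap (short rod): (229,233) / (198,196)
- driver: (257,230) / (218,205)
- orange: (205,198) / (218,150)
- red: (164,254) / (140,151)
- turquoise: (206,267) / (144,178)

My choice is the tall black cap standing in the rack.

```bash
sed -i "s/f\['R'\]=np.array(f\['rotation'\])/f['R']=q2R(f['rotation'])/" h.py; cat >> h.py <<'E'
from scipy.spatial.transform import Rotation
def q2R(q): return Rotation.from_quat(np.roll(q,-1)).as_matrix()
E
python3 - <<'E'
from h import *
t=grab('top'); s=grab('side')
def blob(f,box,lo,hi):
    x0,y0,x1,y1=box; m=cv2.inRange(f['image'][y0:y1,x0:x1],lo,hi)
    n,l,st,c=cv2.connectedComponentsWithStats(m); i=1+np.argmax(st[1:,4]); p=np.argwhere(l==i)[:,::-1]+[x0,y0]
    r=cv2.minAreaRect(p.astype(np.float32)); return p.mean(0),st[i,4],r
K=((0,0,0),(38,38,38))
for nm,bt,bs in(('long',(188,226,206,245),(165,147,186,168)),('short',(222,226,238,241),(188,185,207,206))):
    a,b=blob(t,bt,*K),blob(s,bs,*K); print(nm,a,b,two(t,a[0],s,b[0]))
# brass rings
def ring(f,box):
    x0,y0,x1,y1=box; h=cv2.cvtColor(f['image'][y0:y1,x0:x1],cv2.COLOR_BGR2HSV); m=cv2.inRange(h,(12,90,60),(35,255,255))
    n,l,st,c=cv2.connectedComponentsWithStats(m); i=1+np.argmax(st[1:,4]); p=(np.argwhere(l==i)[:,::-1]+[x0,y0]).astype(np.float32); hull=cv2.convexHull(p); return cv2.fitEllipse(hull),st[i,4]
a=ring(t,(385,205,425,235)); b=ring(s,(350,315,382,345)); print(a,b,two(t,a[0][0],s,b[0][0]),onz(t,*a[0][0],.12),onz(s,*b[0][0],.12))
# rack top
h=cv2.cvtColor(t['image'],cv2.COLOR_BGR2HSV); m=cv2.inRange(h[215:255,185:280],(8,80,90),(28,255,255)); p=(np.argwhere(m)[:,::-1]+[185,215]).astype(np.float32)
r=cv2.minAreaRect(p); bx=cv2.boxPoints(r); print([onz(t,*q,.045).round(3) for q in bx])
# bracket plate corners
m=cv2.inRange(t['image'][190:255,365:445],(125,125,125),(255,255,255)); p=(np.argwhere(m)[:,::-1]+[365,190]).astype(np.float32)
print([onz(t,*q,.01).round(3) for q in cv2.boxPoints(cv2.minAreaRect(p))])
c=np.hstack([cv2.resize(t['image'][185:275,155:275],(400,300),interpolation=2),cv2.resize(s['image'][135:270,120:300],(400,300),interpolation=2)])
d=np.hstack([cv2.resize(t['image'][190:250,365:445],(400,300),interpolation=2),cv2.resize(s['image'][300:420,300:460],(400,300),interpolation=2)])
cv2.imwrite('pics/c1.png',np.vstack([c,d]))
E
```

```text
long (array([197.21276596, 234.89361702]), np.int32(47), ((197.20591735839844, 234.8235626220703), (6.063390731811523, 7.276068687438965), 75.96376037597656)) (array([174.46      , 156.92666667]), np.int32(150), ((174.4339599609375, 157.01885986328125), (14.285496711730957, 11.538285255432129), 74.05460357666016)) (array([0.51499623, 0.24829929, 0.16452799]), np.float64(0.002933271038364389))
short (array([228.86842105, 232.73684211]), np.int32(38), ((229.0, 232.5), (5.0, 6.0), 90.0)) (array([197.58394161, 195.57664234]), np.int32(137), ((197.61766052246094, 195.4705810546875), (14.309601783752441, 10.6715669631958), 75.96376037597656)) (array([0.52315575, 0.17970802, 0.10328388]), np.float64(0.0035868444410487887))
(((402.0916442871094, 217.23695373535156), (11.957033157348633, 12.353902816772461), 140.95005798339844), np.int32(124)) (((364.7713317871094, 331.2814636230469), (17.57954978942871, 21.44611930847168), 116.515380859375), np.int32(303)) (array([ 0.55683948, -0.25428995,  0.12041156]), np.float64(0.0026368901570621318)) [ 0.55791573 -0.25527456  0.12      ] [ 0.555894   -0.25345878  0.12      ]
[array([0.54 , 0.287, 0.045]), array([0.561, 0.075, 0.045]), array([0.508, 0.07 , 0.045]), array([0.487, 0.28 , 0.045])]
[array([ 0.501, -0.196,  0.01 ]), array([ 0.622, -0.207,  0.01 ]), array([ 0.61 , -0.381,  0.01 ]), array([ 0.489, -0.367,  0.01 ])]
```

View pics/c1.png

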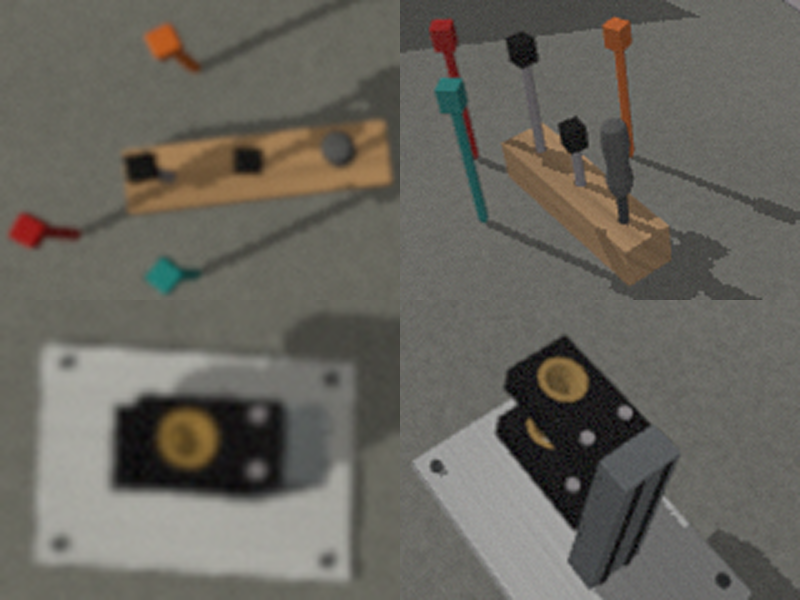

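The crop confirms the choice: a tall black cap on a steel rod standing in the rack. It triangulates to z=0.1645 (expected 0.163) and the upper mouth to 0.1204 (expected 0.120). Next I need the cap's yaw and the clearance to its neighbours.

```bash
python3 - <<'E'
from h import *
t=grab('top'); s=grab('side')
print('orange',two(t,(205,198),s,(218,150))[0].round(3),'red',two(t,(164,254),s,(140,151))[0].round(3),'turq',two(t,(206,267),s,(144,178))[0].round(3))
a=cv2.resize(t['image'][224:246,186:208],(396,396),interpolation=2); b=cv2.resize(s['image'][146:168,164:186],(396,396),interpolation=2)
im=np.clip(np.hstack([a,b]).astype(int)*2,0,255).astype(np.uint8); cv2.imwrite('pics/c2.png',im)
E
```

```text
orange [0.606 0.232 0.156] red [0.471 0.329 0.154] turq [0.439 0.228 0.156]
```

View pics/c2.png

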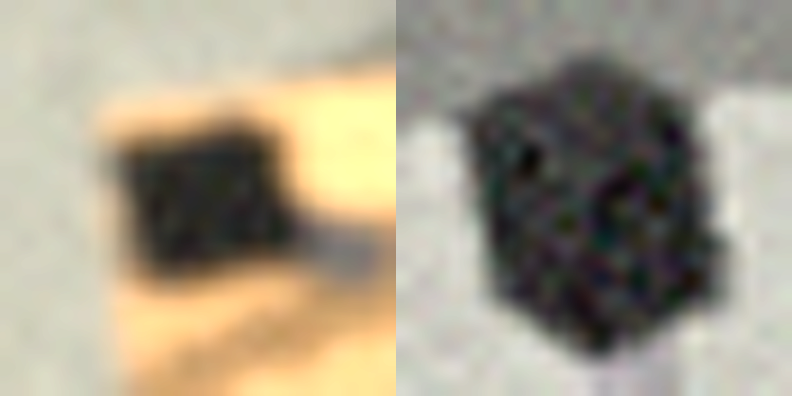

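The left panel (top view) shows the cap's square tilted about 12° in the image, with its bottom edge running (150,270)→(295,240) in crop pixels. The right panel (side view) shows the top-face corners: left (79,110), back (194,50), right (294,100).

```bash
cat >> h.py <<'E'
def plan(tx,ty,tz,yaw_y=None):
    s=manip.state(); R=q2R(s['tool_rot']); d=R.T@(np.array([tx,ty,tz])-s['tool_pos'])*1000
    a=np.degrees(np.arctan2(R[1,1],R[0,1]))
    print('tool delta mm',d.round(1),'y-axis deg',a.round(2),'z-axis',R[:,2].round(4),'pos',s['tool_pos'].round(4))
    if yaw_y is not None:
        w=(yaw_y-a+90)%180-90; print('spin about tool z (rad)',-np.radians(w).round(4), 'j6',s['joint_pos'][5])
E
python3 - <<'E'
from h import *
t=grab('top'); s=grab('side')
def ang(f,o,p,q):
    a,b=[onz(f,o[0]+x/18-.5,o[1]+y/18-.5,.176) for x,y in(p,q)]; d=b-a; return np.degrees(np.arctan2(d[1],d[0])).round(1),np.linalg.norm(d).round(4)
T=(186.5,224.5);S=(164.5,146.5)
for p,q in(((120,150),(150,270)),((275,130),(295,240)),((150,270),(295,240)),((120,150),(275,130))):print(ang(t,T,p,q))
for p,q in(((79,110),(194,50)),((194,50),(294,100)),((79,110),(294,100))):print(ang(s,S,p,q))
plan(.516,.248,.25,-80)
E
```

```text
(np.float64(-165.3), np.float64(0.0163))
(np.float64(-169.1), np.float64(0.0147))
(np.float64(-78.9), np.float64(0.0193))
(np.float64(-83.2), np.float64(0.0205))
(np.float64(14.3), np.float64(0.0166))
(np.float64(-75.0), np.float64(0.0169))
(np.float64(-30.9), np.float64(0.0238))
tool delta mm [ 572.  -649.1  -18.6] y-axis deg -66.75 z-axis [-1.e-04  4.e-04 -1.e+00] pos [ 0.2467 -0.5741  0.2311]
spin about tool z (rad) 0.2313 j6 -0.11900603090199034
```

{"name": "move_arm", "arguments": {
  "increments": [22, -25, -1, 0, 1, 22, -25, -1, 0, 1, 22, -25, -1, 0, 1, 22, -25, -1, 0, 1, 22, -25, -1, 0, 1, 22, -25, -1, 0, 1, 22, -25, -1, 0, 1, 22, -25, -1, 0, 1]
}}

```text
time: 1.07
tool_pos: [0.3297, -0.3195, 0.2394]
tool_rot: [0.0, 0.98, 0.201, 0.0]
contact_force: [1.1, 0.0, -0.0]
gripper_width: 1.001
grasp_force: 0.0
```

{"name": "move_arm", "arguments": {
  "increments": [22, -25, -1, 0, 1, 22, -25, -1, 0, 1, 22, -25, -1, 0, 1, 22, -25, -1, 0, 1, 22, -25, -1, 0, 1, 22, -25, -1, 0, 1, 22, -25, -1, 0, 1, 22, -25, -1, 0, 1]
}}

```text
time: 1.73
tool_pos: [0.4124, -0.0662, 0.2477]
tool_rot: [0.0, 0.98, 0.201, 0.001]
contact_force: [1.2, -0.0, -0.3]
gripper_width: 1.001
grasp_force: 0.0
```

{"name": "move_arm", "arguments": {
  "increments": [22, -25, -1, 0, 1, 22, -25, -1, 0, 1, 22, -25, -1, 0, 1, 22, -25, -1, 0, 1, 22, -25, -1, 0, 1, 22, -25, -1, 0, 1, 22, -25, -1, 0, 1, 22, -25, -1, 0, 1]
}}

```text
time: 2.4
tool_pos: [0.4952, 0.1873, 0.2555]
tool_rot: [0.0, 0.979, 0.202, 0.0]
contact_force: [-0.8, -0.0, 0.6]
gripper_width: 1.0
grasp_force: 0.0
```

{"name": "move_arm", "arguments": {
  "increments": [0, 0, 0, 0.1, 1, 0, 0, 0, 0.096, 1, 0, 0, 0, 0, 1, 0, 0, 0, 0, 1]
}}

```text
time: 2.73
tool_pos: [0.4949, 0.1856, 0.2553]
tool_rot: [0.0, 0.994, 0.106, -0.0]
contact_force: [0.5, -0.3, 0.7]
gripper_width: 1.001
grasp_force: 0.0
```

```bash
python3 -c "
from h import *
plan(.516,.248,.25,-78)"
```

```text
tool delta mm [ 33.8 -56.6   5.3] y-axis deg -77.83 z-axis [-1.e-04 -0.e+00 -1.e+00] pos [0.4949 0.1856 0.2553]
spin about tool z (rad) 0.003 j6 1.5762293184053378
```

{"name": "move_arm", "arguments": {
  "increments": [17, -28, 0, 0, 1, 17, -28.5, 0, 0, 1, 0, 0, 0, 0, 1, 0, 0, 20, 0, 1, 0, 0, 20, 0, 1, 0, 0, 15, 0, 1, 0, 0, 0, 0, 1]
}}

```text
time: 3.32
tool_pos: [0.5143, 0.2465, 0.1961]
tool_rot: [0.001, 0.994, 0.105, -0.003]
contact_force: [-0.8, 0.1, -1.0]
gripper_width: 0.998
grasp_force: 0.0
```

```bash
python3 -c "
from h import *
plan(.516,.248,.144,-78)
t=grab('top');s=grab('side')
cv2.imwrite('pics/g1.png',np.hstack([cv2.resize(t['image'][170:290,130:290],(400,300)),cv2.resize(s['image'][90:240,80:280],(400,300))]))"
```

```text
tool delta mm [ 2.4 -1.2 52.1] y-axis deg -77.92 z-axis [-0.0067 -0.0023 -1.    ] pos [0.5143 0.2465 0.1961]
spin about tool z (rad) 0.0014 j6 1.676516802198542
```

View pics/g1.png

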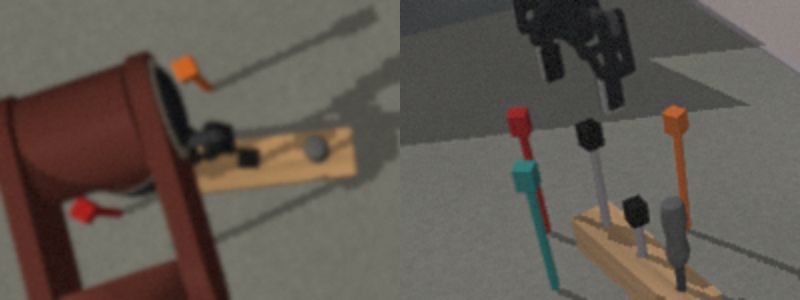

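The gripper is above the cap, with the fingers at (552,70) and (610,95) in the crop, either side of the cap at (590,133). Descending.

{"name": "move_arm", "arguments": {
  "increments": [2, -1, 13, 0, 1, 0, 0, 13, 0, 1, 0, 0, 13, 0, 1, 0, 0, 13, 0, 1, 0, 0, 0, 0, 1, 0, 0, 0, 0, 1]
}}

```text
time: 3.92
tool_pos: [0.5172, 0.2489, 0.1464]
tool_rot: [0.0, 0.994, 0.105, -0.002]
contact_force: [-0.6, -0.4, -0.5]
gripper_width: 1.001
grasp_force: 0.0
```

```bash
python3 -c "
from h import *
plan(.516,.248,.144,-78)"
```

```text
tool delta mm [-1.4  0.6  2.4] y-axis deg -77.97 z-axis [-0.0031 -0.001  -1.    ] pos [0.5172 0.2489 0.1464]
spin about tool z (rad) 0.0005 j6 1.6797494982031682
```

{"name": "move_arm", "arguments": {
  "increments": [-1, 0.5, 2, 0, 1, 0, 0, 0, 0, 0, 0, 0, 0, 0, 0, 0, 0, 0, 0, 0, 0, 0, 0, 0, 0, 0, 0, 0, 0, 0, 0, 0, 0, 0, 0, 0, 0, 0, 0, 0]
}}

```text
time: 4.58
tool_pos: [0.5176, 0.2485, 0.1468]
tool_rot: [-0.0, 0.995, 0.105, 0.0]
contact_force: [0.5, 0.1, 1.8]
gripper_width: 0.222
grasp_force: 59.3
```

```bash
python3 -c "
from h import *
plan(.516,.248,.144,-78); s=manip.state(); print(s['gripper_width']*85,s['grasp_force'],s['contact_force'],s['ft_torque'])"
```

```text
tool delta mm [-1.7  0.2  2.8] y-axis deg -77.98 z-axis [ 7.e-04  1.e-04 -1.e+00] pos [0.5176 0.2485 0.1468]
spin about tool z (rad) 0.0004 j6 1.679151749766816
18.85296889392367 59.259095191955566 [0.51855681 0.08349061 1.7783143 ] [-0.01716082  0.05000988 -0.01392608]
```

{"name": "move_arm", "arguments": {
  "increments": [0, 0, -5, 0, 0, 0, 0, -10, 0, 0, 0, 0, -15, 0, 0, 0, 0, -20, 0, 0, 0, 0, -25, 0, 0, 0, 0, -25, 0, 0, 0, 0, -25, 0, 0, 0, 0, -25, 0, 0]
}}

```text
time: 5.25
tool_pos: [0.5171, 0.2484, 0.2983]
tool_rot: [0.0, 0.995, 0.105, 0.0]
contact_force: [0.2, -0.2, -0.8]
gripper_width: 0.22
grasp_force: 59.0
```

{"name": "move_arm", "arguments": {
  "increments": [0, 0, -20, 0, 0, 0, 0, -10, 0, 0, 0, 0, 0, 0, 0, 0, 0, 0, 0, 0]
}}

```text
time: 5.58
tool_pos: [0.5173, 0.2485, 0.3263]
tool_rot: [-0.0, 0.995, 0.105, 0.0]
contact_force: [-0.6, 0.3, -1.2]
gripper_width: 0.221
grasp_force: 59.0
```

```bash
python3 - <<'E'
from h import *
s=manip.state(); print(s['gripper_width']*85,s['grasp_force'],s['contact_force'])
plan(.557,-.254,.312,-78)
t=grab('top');q=grab('side')
print(proj(q,s['tool_pos']))
cv2.imwrite('pics/l1.png',np.hstack([cv2.resize(t['image'][170:290,130:290],(400,300)),cv2.resize(q['image'][0:240,60:380],(400,300))]))
E
```

```text
18.76685773348974 58.982582688331604 [-0.5580185   0.3209036  -1.22371831]
tool delta mm [-65.8 499.7  14.3] y-axis deg -77.98 z-axis [ 2.e-04  1.e-04 -1.e+00] pos [0.5173 0.2485 0.3263]
spin about tool z (rad) 0.0004 j6 1.6791485788318479
(np.float64(161.57498269254685), np.float64(79.6542696463211))
```

View pics/l1.png

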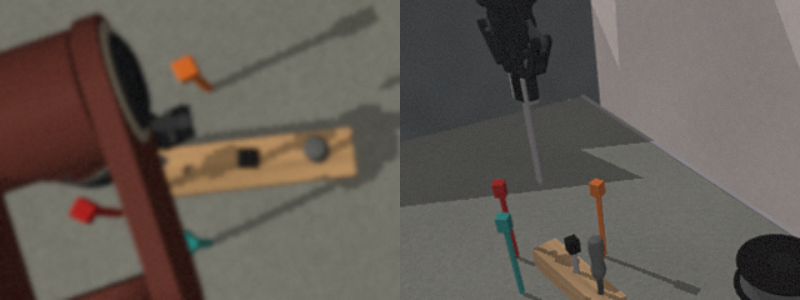

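The long rod is out and hanging upright, its tip at (540,182) in the side crop. The short rod and the driver are still in place. Moving to the bracket.

{"name": "move_arm", "arguments": {
  "increments": [-2, 15, 0, 0, 0, -4, 30, 0, 0, 0, -4, 30, 0, 0, 0, -4, 30, 0, 0, 0, -4, 30, 0, 0, 0, -4, 30, 0, 0, 0, -4, 30, 0, 0, 0, -4, 30, 0, 0, 0]
}}

```text
time: 6.35
tool_pos: [0.534, 0.0208, 0.324]
tool_rot: [-0.0, 0.994, 0.105, -0.002]
contact_force: [0.7, -0.3, -1.0]
gripper_width: 0.223
grasp_force: 59.0
```

{"name": "move_arm", "arguments": {
  "increments": [-4, 30, 0, 0, 0, -4, 30, 0, 0, 0, -4, 30, 0, 0, 0, -4, 30, 0, 0, 0, -4, 30, 0, 0, 0, -4, 30, 0, 0, 0, -4, 30, 0, 0, 0, -4, 30, 0, 0, 0]
}}

```text
time: 7.02
tool_pos: [0.5527, -0.2204, 0.3238]
tool_rot: [-0.001, 0.995, 0.105, -0.002]
contact_force: [0.1, 0.0, -0.1]
gripper_width: 0.227
grasp_force: 59.0
```

{"name": "move_arm", "arguments": {
  "increments": [-4, 25, 0, 0, 0, -2, 10, 0, 0, 0, 0, 0, 5, 0, 0, 0, 0, 5, 0, 0, 0, 0, 0, 0, 0, 0, 0, 0, 0, 0]
}}

```text
time: 7.52
tool_pos: [0.5547, -0.253, 0.3151]
tool_rot: [-0.001, 0.994, 0.106, -0.001]
contact_force: [-0.1, 0.3, -1.3]
gripper_width: 0.221
grasp_force: 59.0
```

```bash
python3 - <<'E'
from h import *
plan(.557,-.254,.3,-78)
s=manip.state()
t=grab('top');q=grab('side')
d=s['tool_pos'].copy(); d[2]-=.137; print('tip pred',proj(t,d),proj(q,d), 'mouth',proj(q,(.557,-.254,.12)))
cv2.imwrite('pics/b1.png',np.hstack([cv2.resize(t['image'][160:280,330:490],(400,300),interpolation=2),cv2.resize(q['image'][220:400,260:500],(400,300),interpolation=2)]))
E
```

```text
tool delta mm [ 2.   1.5 15.1] y-axis deg -77.88 z-axis [-0.0016  0.0014 -1.    ] pos [ 0.5547 -0.253   0.3151]
spin about tool z (rad) 0.0021 j6 0.8092468768865513
tip pred (np.float64(407.5878673346084), np.float64(216.14998560189628)) (np.float64(370.3742794413953), np.float64(306.49464868984137)) mouth (np.float64(365.60203014590405), np.float64(331.1429745524937))
```

View pics/b1.png

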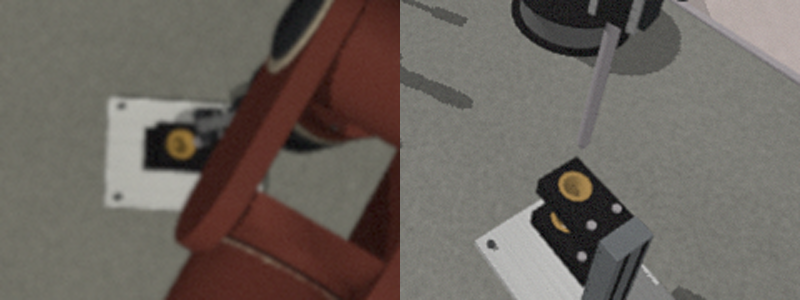

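The rod tip in the side view is at about (370,308), close to the predicted (370,306.5). The mouth is at (366,331). Descending to just above the mouth for a relative measurement.

{"name": "move_arm", "arguments": {
  "increments": [1, 1, 8, 0, 0, 1, 0.5, 10, 0, 0, 0, 0, 10, 0, 0, 0, 0, 8, 0, 0, 0, 0, 0, 0, 0, 0, 0, 0, 0, 0]
}}

```text
time: 8.12
tool_pos: [0.5567, -0.2555, 0.2788]
tool_rot: [-0.001, 0.995, 0.105, -0.001]
contact_force: [0.1, -0.1, -0.8]
gripper_width: 0.22
grasp_force: 59.0
```

```bash
python3 - <<'E'
from h import *
plan(.557,-.254,.272,-78)
s=manip.state()
t=grab('top');q=grab('side')
p=s['tool_pos']; R=q2R(s['tool_rot'])
for dz in(.137,.06): d=p+R[:,2]*dz; print(dz,'pred',np.round(proj(t,d),1),np.round(proj(q,d),1))
print('mouth',np.round(proj(q,(.557,-.254,.12)),1),np.round(proj(t,(.557,-.254,.12)),1))
cv2.imwrite('pics/b2.png',np.hstack([cv2.resize(t['image'][195:240,380:425],(400,400),interpolation=2),cv2.resize(q['image'][260:350,325:415],(400,400),interpolation=2)]))
E
```

```text
tool delta mm [ 0.6 -1.4  6.8] y-axis deg -77.98 z-axis [-0.0021  0.0013 -1.    ] pos [ 0.5567 -0.2555  0.2788]
spin about tool z (rad) 0.0003 j6 0.8094496626948364
0.137 pred [404.4 216.9] [368.4 323. ]
0.06 pred [413.5 213.5] [377.9 287.3]
mouth [365.6 331.1] [401.6 217.6]
```

View pics/b2.png

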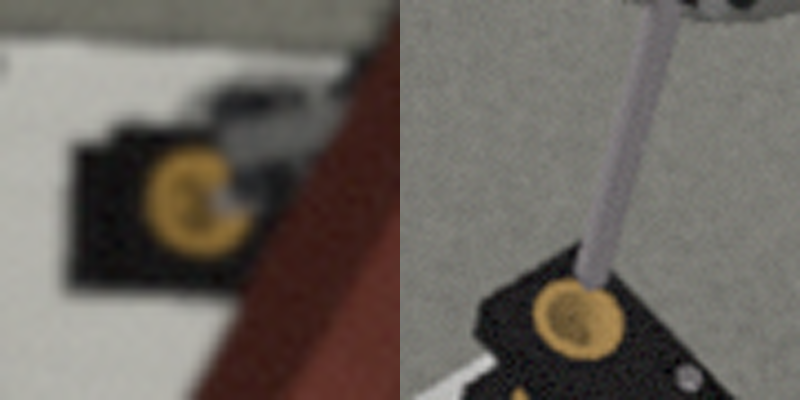

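The top view (left) shows the tip at about (404.5,217.2), over the ring centre at (402.3,217.7). The side view shows the tip at about (367.9,324) and the ring centre at (365.5,331.6). I'll fit the rod's axis precisely to get its tilt.

```bash
cat >> h.py <<'E'
def rodline(q,v0,v1,u0,u1):
    """rod centre per row in the side picture, by its pinkish-grey tint against green-grey bench; returns line fit"""
    im=cv2.GaussianBlur(q['image'],(3,3),0).astype(float); t=im[...,2]-im[...,1]+ .5*(im[...,0]-im[...,1])
    pts=[]
    for v in range(v0,v1):
        r=t[v,u0:u1]; k=r-np.median(r); k[k<.4*k.max()]=0
        pts.append((v,(k*np.arange(u0,u1)).sum()/k.sum(),(k>0).sum()))
    P=np.array(pts); c=np.polyfit(P[:,0],P[:,1],1); e=P[:,1]-np.polyval(c,P[:,0]); g=abs(e)<1.5; c=np.polyfit(P[g,0],P[g,1],1)
    return c,e.std(),P[:,2].mean()
E
python3 - <<'E'
from h import *
s=manip.state();q=grab('side'); t=grab('top')
c,e,w=rodline(q,264,316,345,400); print(c,e,w)
p=s['tool_pos']; R=q2R(s['tool_rot'])
for dz in(.02,.06,.10,.137):
    u,v=proj(q,p+R[:,2]*dz); print(dz,'pred',round(u,2),round(v,2),'meas u',np.polyval(c,v).round(2))
print('tip',two(t,(404.5,217.2),q,(np.polyval(c,324),324)),'mouth side',onz(q,365.5,331.4,.12),'top',onz(t,402.2,217.5,.12))
# ring ellipse in side
x0,y0,x1,y1=350,315,382,345
E
```

```text
[-2.73139988e-01  4.55475165e+02] 0.20122652503164 8.76923076923077
0.02 pred 384.63 264.85 meas u 383.13
0.06 pred 378.88 286.4 meas u 377.25
0.1 pred 373.71 305.85 meas u 371.94
0.137 pred 369.37 322.23 meas u 367.46
tip (array([ 0.55531202, -0.25518085,  0.14051809]), np.float64(0.0016548491907266887)) mouth side [ 0.55658224 -0.2541995   0.12      ] top [ 0.55725335 -0.25551628  0.12      ]
```

```bash
python3 - <<'E'
from h import *
m=[]
for i in range(3):
    s=manip.state();q=grab('side'); t=grab('top'); print(s['tool_pos'].round(4),q2R(s['tool_rot'])[:,2].round(4))
    c,e,w=rodline(q,264,316,345,400); m.append(c)
c=np.mean(m,0)
A=np.array([.5566,-.2542,.14])
# axis from side mouth pixel; rod at same height
for z in(.14,.18,.22):
    A=onz(q,365.5,331.4,.12); A[2]=z; u,v=proj(q,A); ur=np.polyval(c,v)
    Jx=np.array(proj(q,A+[.001,0,0]))-(u,v); Jy=np.array(proj(q,A+[0,.001,0]))-(u,v); Jz=np.array(proj(q,A+[0,0,.001]))-(u,v)
    # lateral: eliminate v-shift along rod line
    print(z,'axis',round(u,2),round(v,2),'rod u',ur.round(2),'du per mm x,y,z',(Jx[0]-c[0]*Jx[1]).round(3),(Jy[0]-c[0]*Jy[1]).round(3),(Jz[0]-c[0]*Jz[1]).round(3))
A=onz(t,402.2,217.5,.12); A[2]=.14; u,v=proj(t,A); print('top axis at .14',u,v,[(np.array(proj(t,A+d))-(u,v)).round(3) for d in np.eye(3)[:2]*.001])
x0,y0,x1,y1=393,205,415,230
h=cv2.cvtColor(t['image'][y0:y1,x0:x1],cv2.COLOR_BGR2HSV); b=cv2.inRange(h,(12,90,50),(35,255,255)); p=np.argwhere(b)[:,::-1]+[x0,y0]; print('ring bbox',p.min(0),p.max(0))
print(t['image'][212:223,398:412].astype(int).sum(2)//3); print(h[7:18,5:19,1])
E
```

```text
[ 0.5575 -0.256   0.2811] [ 1.1e-03 -7.0e-04 -1.0e+00]
[ 0.5575 -0.256   0.2811] [ 1.1e-03 -6.0e-04 -1.0e+00]
[ 0.5574 -0.2559  0.2808] [ 7.e-04 -4.e-04 -1.e+00]
0.14 axis 367.64 323.18 rod u 367.37 du per mm x,y,z 0.402 -0.676 -0.005
0.18 axis 372.25 305.54 rod u 372.17 du per mm x,y,z 0.423 -0.709 -0.005
0.22 axis 377.35 286.12 rod u 377.45 du per mm x,y,z 0.445 -0.745 -0.005
top axis at .14 404.33070504731097 216.696510305065 [array([-0.018, -0.406]), array([-0.408,  0.004])]
ring bbox [396 211] [408 223]
[[ 45  63  72  79  82  78  75  71  72  77  76  72  68  64]
 [ 69  87  93  95  98 101  95  83  67  62  61  52  43  36]
 [ 87  94  89  90  94 100  99  85  65  47  43  41  32  26]
 [ 92  85  78  72  81  92  97  85  61  43  42  39  34  28]
 [ 90  85  79  70  67  83  95  92  74  52  43  39  34  30]
 [ 91  86  86  75  68  75  94 100  89  71  55  37  29  25]
 [ 90  86  80  73  63  69  85 100 101  88  65  38  25  23]
 [ 89  87  75  66  61  68  85  99  98  87  53  27  24  27]
 [ 82  93  81  70  65  72  87  96  93  73  42  27  24  28]
 [ 70  88  89  84  80  87  93  96  79  53  26  26  25  33]
 [ 45  66  78  85  84  91  86  76  56  32  20  22  28  34]]
[[121 144 154 150 149 150 130  77  17   6   7   0   7   8]
 [149 156 160 157 160 152 146 115  54  16   8  10  11   7]
 [156 156 161 157 156 153 147 123  59  11  17   6   8  19]
 [157 162 159 167 157 147 122  85  38   6  12   6   7  18]
 [158 158 163 159 163 129  95  50  17  14  12   6  28  16]
 [157 162 158 157 148 130  89  46  35  17  22  20  17  10]
 [158 162 166 160 160 139 119  91  73  63  46  31  28  64]
 [154 156 160 160 162 159 149 134 129 114  94  51  29  90]
 [157 153 156 160 161 165 157 158 156 148 121  26  62 111]
 [152 152 156 155 166 159 160 151 153 142 105  53  85 128]
 [132 138 156 153 161 151 157 156 149 112  55  76 105 142]]
```

In the side view the rod is parallel to the bore axis and within 0.3 px of it (under 0.5 mm). The top view hints at about 1 mm of offset, well inside the lead-in. Descending gently and watching the force.

{"name": "move_arm", "arguments": {
  "increments": [0.6, -0.4, 5, 0, 0, 0, 0, 5, 0, 0, 0, 0, 5, 0, 0, 0, 0, 5, 0, 0, 0, 0, 4, 0, 0, 0, 0, 3, 0, 0, 0, 0, 0, 0, 0, 0, 0, 0, 0, 0]
}}

```text
time: 9.28
tool_pos: [0.5576, -0.2552, 0.253]
tool_rot: [-0.0, 0.995, 0.105, -0.0]
contact_force: [-0.7, -0.3, -0.7]
gripper_width: 0.218
grasp_force: 59.0
```

```bash
cat > st.py <<'E'
from h import *
P=[];F=[];T=[]
for i in range(3):
    grab('side'); s=manip.state(); P.append(s['tool_pos']); F.append(s['contact_force']); T.append(s['ft_torque'])
print(np.mean(P,0).round(4),'tip z',(np.mean(P,0)[2]-.137).round(4),'F',np.mean(F,0).round(2),'T',np.mean(T,0).round(3),q2R(s['tool_rot'])[:,2].round(4))
E
python3 st.py
```

```text
[ 0.5579 -0.2553  0.2536] tip z 0.1166 F [-0.   -0.55 -1.45] T [ 0.014 -0.011 -0.006] [ 7.e-04 -4.e-04 -1.e+00]
```

{"name": "move_arm", "arguments": {
  "increments": [0, 0, 3, 0, 0, 0, 0, 3, 0, 0, 0, 0, 3, 0, 0, 0, 0, 3, 0, 0, 0, 0, 0, 0, 0, 0, 0, 0, 0, 0]
}}

```text
time: 9.93
tool_pos: [0.5577, -0.255, 0.2408]
tool_rot: [-0.0, 0.995, 0.105, -0.0]
contact_force: [-0.4, 0.3, -1.6]
gripper_width: 0.224
grasp_force: 58.9
```

```bash
python3 st.py
```

```text
[ 0.5577 -0.2551  0.2412] tip z 0.1042 F [ 0.    0.16 -1.11] T [ 0.156 -0.048  0.007] [-0.e+00  3.e-04 -1.e+00]
```

{"name": "move_arm", "arguments": {
  "increments": [0.1, -0.6, 2, 0, 0, 0, 0, 4, 0, 0, 0, 0, 4, 0, 0, 0, 0, 4, 0, 0, 0, 0, 0, 0, 0, 0, 0, 0, 0, 0]
}}

```text
time: 10.58
tool_pos: [0.5575, -0.2545, 0.2266]
tool_rot: [-0.0, 0.995, 0.105, -0.0]
contact_force: [-0.1, 0.2, -1.7]
gripper_width: 0.223
grasp_force: 59.0
```

```bash
python3 st.py
```

```text
[ 0.5577 -0.2546  0.2273] tip z 0.0903 F [ 0.41  0.52 -0.9 ] T [ 0.029 -0.052 -0.022] [-1.e-04 -1.e-04 -1.e+00]
```

Threading is clean. Continuing toward the lower bushing.

{"name": "move_arm", "arguments": {
  "increments": [0.2, -0.2, 4, 0, 0, 0, 0, 4, 0, 0, 0, 0, 4, 0, 0, 0, 0, 4, 0, 0, 0, 0, 4, 0, 0, 0, 0, 4, 0, 0, 0, 0, 0, 0, 0, 0, 0, 0, 0, 0]
}}

```text
time: 11.4
tool_pos: [0.5577, -0.2543, 0.2028]
tool_rot: [-0.0, 0.995, 0.105, -0.0]
contact_force: [-0.1, 0.1, -0.7]
gripper_width: 0.223
grasp_force: 59.0
```

```bash
python3 st.py
```

```text
[ 0.5579 -0.2544  0.2035] tip z 0.0665 F [ 0.07 -0.63 -1.18] T [ 0.028  0.005 -0.05 ] [ 4.e-04 -3.e-04 -1.e+00]
```

{"name": "move_arm", "arguments": {
  "increments": [0, 0, 3, 0, 0, 0, 0, 3, 0, 0, 0, 0, 3, 0, 0, 0, 0, 3, 0, 0, 0, 0, 3, 0, 0, 0, 0, 0, 0, 0, 0, 0, 0, 0, 0]
}}

```text
time: 12.13
tool_pos: [0.5577, -0.2543, 0.1879]
tool_rot: [-0.0, 0.995, 0.105, -0.0]
contact_force: [-0.7, -0.1, -0.4]
gripper_width: 0.221
grasp_force: 59.0
```

```bash
python3 st.py
```

```text
[ 0.5579 -0.2544  0.1884] tip z 0.0514 F [-0.18  0.21 -0.73] T [ 0.015 -0.029  0.011] [ 2.e-04 -1.e-04 -1.e+00]
```

{"name": "move_arm", "arguments": {
  "increments": [0, 0, 3, 0, 0, 0, 0, 3, 0, 0, 0, 0, 3, 0, 0, 0, 0, 3, 0, 0, 0, 0, 3, 0, 0, 0, 0, 3, 0, 0, 0, 0, 3, 0, 0, 0, 0, 0, 0, 0]
}}

```text
time: 12.95
tool_pos: [0.5575, -0.2541, 0.1663]
tool_rot: [-0.0, 0.995, 0.105, -0.0]
contact_force: [-0.4, 0.4, -1.3]
gripper_width: 0.217
grasp_force: 59.0
```

```bash
python3 - <<'E'
exec(open('st.py').read())
q=grab('side'); p=np.mean(P,0)
from h import *
for z in (.170,.176,.12,.03): print(z,np.round(proj(q,(p[0],p[1],z)),1))
cv2.imwrite('pics/e1.png',cv2.resize(q['image'][280:400,300:460],(800,600),interpolation=2))
E
```

```text
[ 0.5578 -0.2543  0.167 ] tip z 0.03 F [-0.09  0.2  -0.55] T [-0.007 -0.014 -0.026] [-0. -0. -1.]
0.17 [371.7 309.7]
0.176 [372.5 307. ]
0.12 [366.2 331. ]
0.03 [357.6 363.9]
```

View pics/e1.png

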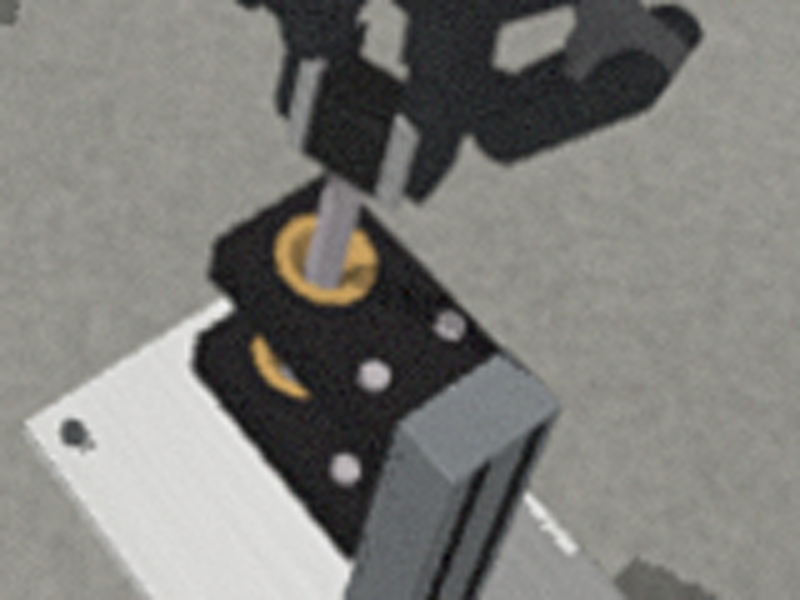

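The rod runs through the upper bushing at (325,255) in the crop, and a sliver of steel shows in the lower bushing at (285,372). Forces and moments are near zero, the rod is vertical, and the tip is at z≈0.030 in the 0.010–0.050 gap. Handing in.

```bash
python3 -c "
from plant import manip
print(manip.job_done())"
```

```text
the job is handed in; nothing more can be done
None
```

I handed the job in at about 13 s: the long rod is threaded through both bushings and still gripped, upright and still, with its tip computed at about 30 mm above the bench, mid-gap (not seen directly); the verdict was not shown.

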